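# Pin the retaining bar of a cake transport board

### The job

Get the cake ready to travel: take the steel headed pin out of the wooden block, thread it through the eye of the sprung retaining bar, swing the bar over the catch lug on the board and feel for the lug's hole, then push the pin fully home so that it holds the bar shut and let go. Press gently, never forcing the pin against the metal, and leave the cake, the dowel, the jar and the carton where they are.

Things in the scene. Friction and masses are not known exactly. Their poses are not given: they have to be found in the camera images.
- board: Plywood cake transport board, 340 (x) by 300 (y) by 18 thick, fixed; origin at the centre of its underside. On its robot-side edge it carries a sprung bar on an upright pivot (x -115, y 90 from the origin) and a dark steel catch lug (nominal x -115, y -90). Pin forces against bar or lug must stay well under 30 N: about 5 N is plenty to feel with, 5 to 15 N to push home.
- bar_pivot (a point): On the bar's upright pivot axis, on the bar's upper face (61 above the bench).
- bar (a joint): Angle of the bar about its pivot: 0 = along the board's -y (shut, eye over the nominal lug hole), growing as the eye swings to the board's -x (open). A spring rests it open at 0.4 to 0.55 rad; holding it shut takes about 2.5 N at the eye, and it springs open again if let go unpinned; its side load holds a pin that is part-way in the lug. Range -0.15 to 0.70.
- bar_eye (a point): Centre of the upper mouth of the eye at the bar's free end, 180 from the pivot axis; z up, axes turn with the bar. The eye is a 30 by 30 square, 16 high (45 to 61 above the bench), with an upright through hole of 11.5 diameter. When open, only board or bench lies below it, at least 27 under its underside.
- lug_mark (a point): NOMINAL lug centre, on its upper face (42 above the bench, 3 below the eye); axes as the board's. The lug is a block 68 (x) by 34 (y) by 24 high with a central upright through hole of 11.5 diameter. It is clamped up to 16 either way from this mark in a slot curved about the pivot, 180 from it (so on the eye's arc); its true place is not measured: feel for it. It does not yield.
- pin: Plain steel pin, upright, head up, about 60 g. Origin on its axis at the flange's underside. Below: shank 10 diameter, 39 long, the last 4 tapered to a 7 wide flat tip. Above: flange 24 diameter, 4 thick, then a round grip knob 16 diameter up to 32 above the origin. Starts in the wooden block, flange on its top. Home: flange on the bar's eye (origin 61 above the bench), tip 20 deep in the lug.
- pin_block: Fixed pale wooden block 60 (x) by 130 (y) by 45 high, origin at the centre of its underside, with two upright 12 mm holes at y -40 and +40; one holds the pin, the other the dowel. It stands on one side of the board and the jar on the other, either way round.
- dowel: Bystander: plain wooden dowel, 10 in diameter, 72 long, standing in the block's other hole (27 sticks out). Origin at its foot.
- cake: Bystander: small house-shaped cake, grey walls and flat green roof, 122 by 142, 80 high, 950 g, loose on the board at least 75 behind the shut bar. Origin at the centre of its underside.
- jar: Bystander: closed jar 60 in diameter, 95 high; origin at the centre of its underside.
- carton: Bystander: small red-brown carton 50 by 80 by 70 high; origin at the centre of its underside.
Things that resemble listed ones, but are neither listed nor needed, are in the scene too. What is meant by the pin is not yellow, and is the smaller of those in its own colour.

How it is judged:
By the outcome, as a careful person would: the job done as asked, in the order asked, and still so for the second after the job is handed in, with the robot touching nothing.
It also fails if it takes over 72 s, if anything falls off the work surface, if the arm or the gripper's body presses on something with over 40 N, if the wrist force passes 120 N, or if a joint passes its speed limit or range.

### The arm

A 6-joint arm with a two-finger parallel gripper is mounted at the origin on the work surface. World frame = base frame: x ahead of the robot, y to its left, z up, the work surface at z = 0. Lengths are in m, angles in degrees, forces in N, time in s.
With the tool pointing down it reaches from about 0.3 to 0.875 m from the base axis. Payload 6.4 kg.
Tool frame: the origin (TCP) lies midway between the tips of the shut fingers; the grasp point (between the pads) lies 19 mm behind it; z points along the fingers, y is the line along which they close (so a half turn about z gives the same grasp; the last joint's range is limited). The gripper opens to 88 mm and grips with 3 to 60 N. Pads are 18 mm wide; open, the fingers measure 123 mm over their backs; the gripper's body (75 mm by 187 mm) begins 45 mm behind the grasp point.
Start: joints at [65.128, 10.359, 92.074, -0, 77.567, -11.82], TCP at [0.13, 0.56, 0.239] pointing down, gripper open.
Joint ranges: [-171.53, 171.53], [-51.25, 118.39], [17.06, 147.69], [-65.23, 245.23], [0, 150.52], [-178.68, 178.68]. Speed limits (degrees/s): [147.25, 147.25, 172.46, 180, 180, 180].

### API

Orientations are given as a 3x3 rotation matrix whose columns are the frame's x, y, z axes.
In Python, from workcell import env gives the robot as it stands. Calls block until the motion is done:
- env.move_ptp(position, orientation): joint-space move of the TCP to a pose.
- env.servo_line(position, v=0.15, attitude=None): straight line of the TCP; attitude=None keeps the orientation; v is the mean speed in m/s.
- env.set_joints(angles): joint-space move.
- env.set_gripper(opening): finger opening in m; the grip force is fixed at half the most; returns when the fingers have stopped.
- env.dwell(seconds).
- env.ik(position, orientation): joint angles nearest the present ones, or None.
- env.get_state(): the state.
- env.capture(name): name is "side" or "top"; returns a dict with "image" (480x640x3 uint8, red, green, blue), "mtx" (3x3 intrinsics, pixels), "k1" (the pictures are not rectified: a ray, as slopes to the right and down, at radius r is drawn at 1 + k1 r^2 times it, then the intrinsics apply), "R" (3x3) and "t" (3): a world point X has camera coordinates R X + t. Camera axes: x right, y down, z forward; pixel columns grow to the right and rows downward; lengths in m; the calibration is good to about 2 mm. A picture is of the moment at which its call begins. There is no depth.
A pose or a line that the arm cannot do raises env.MotionError and nothing moves.
- env.close_job(): hands the job in; it is judged then, once.
The state is a dict: "time": time; "qpos": joint angles; "dq": joint speeds; "tau": joint torques, N m; "eef_pos": TCP position; "orientation": TCP orientation; "contact_force": force on the tool from outside, world axes, zero at the start; "moment": the same for the moment, N m; "opening": finger opening in m; "finger_force": force on a finger pad.
Only numpy, scipy, OpenCV 4.12 (cv2) and the standard library are available. Lean on these libraries where they do the work, as an engineer would, in place of code of your own. Each camera call takes 0.05 s, during which the arm holds its last target. There are 200 camera calls.

## Working session

There is one attempt and no reset: what is moved stays moved. The work goes in short steps, each a Python script; the robot and the scene stay as the last script left them, time stands still between calls to the robot, and variables do not carry over. Pictures are saved under pics/ and viewed, at most 10 in all, crops included, and the job is handed in when it is done.

```bash
mkdir -p pics; ls
python3 - <<'E'
from workcell import env
import cv2,numpy as np
for n in("top","side"):
    c=env.capture(n); cv2.imwrite(f"pics/{n}0.png",c["image"][:,:,::-1]); print(n,c["mtx"].tolist(),c["k1"],c["R"].round(3).tolist(),c["t"])
s=env.get_state();print(s["time"],s["orientation"],s["opening"],s["contact_force"])
E
```

```text
pics
top [[618.5308690411049, 0.0, 304.821463212904], [0.0, 618.5308690411049, 244.17024638304534], [0.0, 0.0, 1.0]] -0.02265701588403839 [[-0.073, -0.997, -0.003], [-0.976, 0.072, -0.207], [0.206, -0.012, -0.978]] [0.01807126 0.581068   1.06723277]
side [[515.0149824290344, 0.0, 320.98357035302956], [0.0, 515.0149824290344, 248.82839757879174], [0.0, 0.0, 1.0]] -0.08416031226883615 [[0.814, -0.581, 0.023], [-0.307, -0.464, -0.831], [0.494, 0.669, -0.556]] [-0.49614316  0.2200352   0.74468206]
0.1 [[-9.74164116e-01  2.25840361e-01 -6.37163956e-04]
 [ 2.25841063e-01  9.74163114e-01 -1.42880399e-03]
 [ 2.98020014e-04 -1.53578736e-03 -9.99998776e-01]] 0.08804818513817249 [ 0.96029443  0.25283668 -0.27743004]
```

View pics/top0.png

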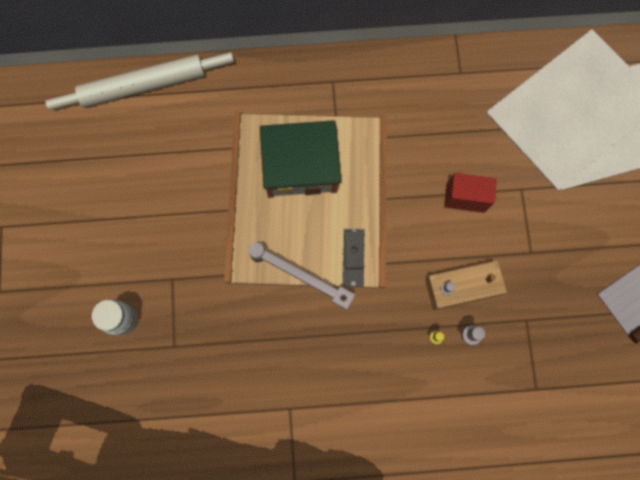

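View pics/side0.png

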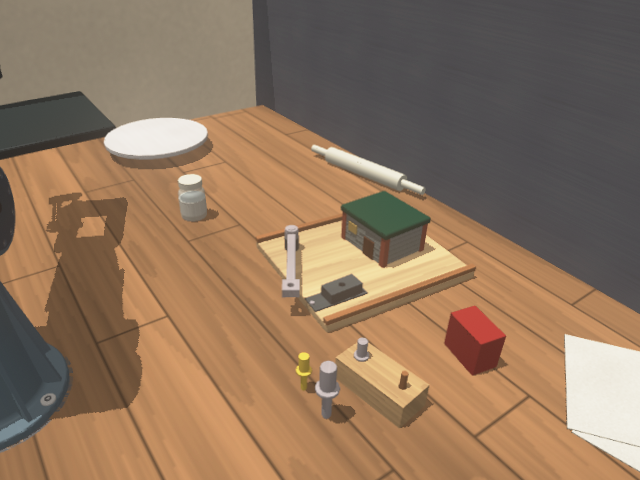

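The top view shows the pin at about (448,286), dowel (490,279), bar pivot (257,251), eye (344,297) and lug around (354,250). The side view agrees: pin (362,348), eye (290,287), lug (342,288). I'll zoom in next.

```bash
cat > h.py <<'E'
from workcell import env
import cv2,numpy as np
def ray(c,uv):
    m=c["mtx"];d=np.array([(uv[0]-m[0,2])/m[0,0],(uv[1]-m[1,2])/m[1,1]]);p=d.copy()
    for _ in range(20):p=d/(1+c["k1"]*(p@p))
    return -c["R"].T@c["t"],c["R"].T@np.array([p[0],p[1],1])
def onz(c,uv,z):
    o,d=ray(c,uv);return o+d*(z-o[2])/d[2]
def tri(c1,a,c2,b):
    o1,d1=ray(c1,a);o2,d2=ray(c2,b)
    s=np.linalg.lstsq(np.c_[d1,-d2],o2-o1,rcond=None)[0]
    p,q=o1+d1*s[0],o2+d2*s[1];return (p+q)/2,np.linalg.norm(p-q)
def proj(c,X):
    p=c["R"]@X+c["t"];p=p[:2]/p[2];p=p*(1+c["k1"]*(p@p));return c["mtx"][:2,:2]@p+c["mtx"][:2,2]
E
python3 - <<'E'
import cv2,numpy as np
t=cv2.imread("pics/top0.png");s=cv2.imread("pics/side0.png")
def z(im,x,y,w,h,f=5):return cv2.resize(im[y:y+h,x:x+w],None,fx=f,fy=f,interpolation=cv2.INTER_CUBIC)
A=z(t,240,220,160,60+30,5)
B=z(t,425,255,80,50+10,5);C=z(s,340,330,80,60,5)
cv2.imwrite("pics/z1.png",A)
cv2.imwrite("pics/z2.png",np.vstack([np.hstack([B,C]),z(s,265,215,100,100,3)[:300,:300] .repeat(1,0) if 0 else cv2.copyMakeBorder(z(s,265,220,160,96,3),0,0,0,320,cv2.BORDER_CONSTANT)]))
E
```

```text
(no output)
```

View pics/z1.png

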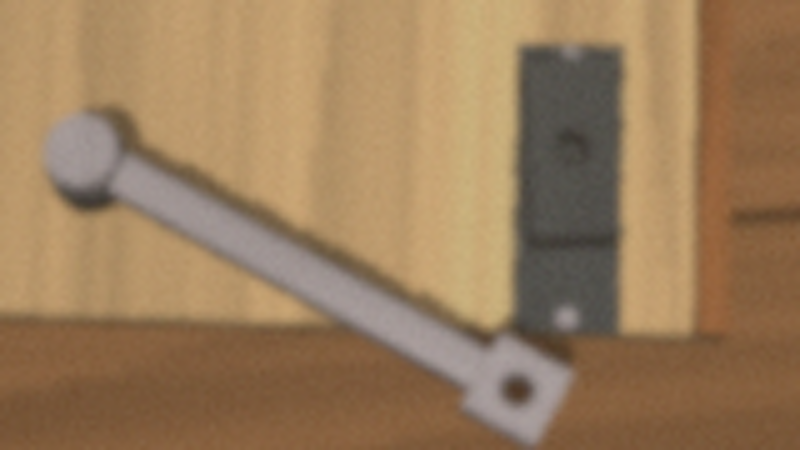

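View pics/z2.png

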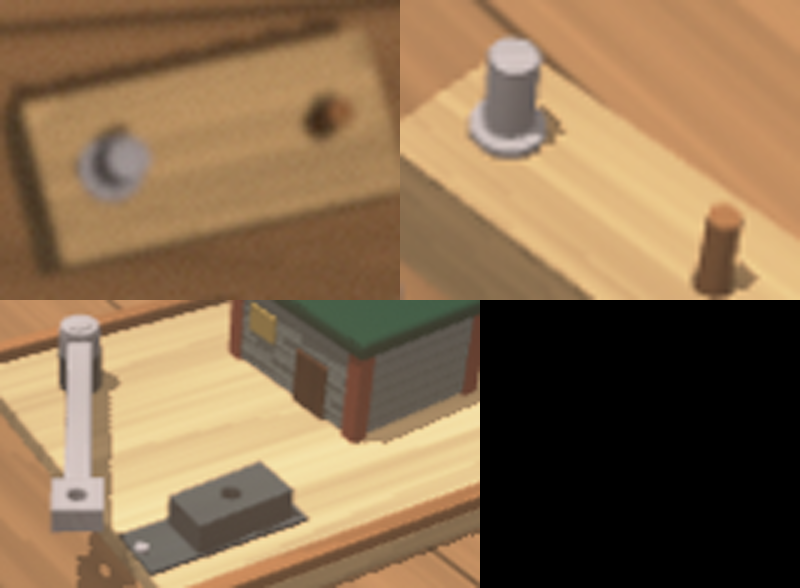

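The crops show, in full-image pixels:
- **Top view:** eye hole (343,297.6), lug hole (353.8,249), pivot (256.4,249.6), pin knob top (450,286.3).
- **Side view:** eye (290.3,284.5), lug hole (342,284), knob top (362.5,341).

Run:
```python
from h import *
T=env.capture("top");S=env.capture("side")
np.set_printoptions(precision=4,suppress=True)
for n,a,b,z in[("eye",(343,297.6),(290.3,284.5),.061),("lug",(353.8,249),(342,284),.042),("knob",(450,286.3),(362.5,341),.077),("pivot",(256.4,249.6),(291.5,229),.066),("dowel",(492.9,277.9),(404.5,373),.072)]:
    print(n,onz(T,a,z),onz(S,b,z),*tri(T,a,S,b))
# board corners (top, 240+..): near edge z=.018 
for uv in[(231.5,283),(379.5,286.5),(241,114),(380,118)]:print(onz(T,uv,.018))
# steel colour blob of knob / lug dark mask
im=T["image"]
hsv=cv2.cvtColor(im,cv2.COLOR_RGB2HSV)
m=((hsv[...,1]<70)&(hsv[...,2]>90)).astype(np.uint8)
m[:, :245]=0
n,l,st,c=cv2.connectedComponentsWithStats(m)
for i in range(1,n):
    if 20<st[i,4]<3000 and st[i,1]>220:print(st[i],c[i])
```

```text
eye [ 0.4782 -0.0858  0.061 ] [ 0.4809 -0.0867  0.061 ] [ 0.4795 -0.0864  0.0611] 0.002853115353835994
lug [ 0.569  -0.1148  0.042 ] [ 0.572  -0.1164  0.042 ] [ 0.5705 -0.1157  0.0417] 0.0033499765159972906
knob [ 0.4822 -0.2756  0.077 ] [ 0.4847 -0.2773  0.077 ] [ 0.4835 -0.2765  0.0766] 0.0029186772577837593
pivot [0.5762 0.0635 0.066 ] [0.5775 0.0591 0.066 ] [0.5781 0.063  0.0634] 0.003138079888640618
dowel [ 0.4921 -0.3553  0.072 ] [ 0.4963 -0.3561  0.072 ] [ 0.4936 -0.3561  0.0731] 0.0038059639280802805
[0.5259 0.1169 0.018 ]
[ 0.4989 -0.1585  0.018 ]
[0.8627 0.0817 0.018 ]
[ 0.8337 -0.1927  0.018 ]
[350 229  14  17  43] [357.8837 232.8837]
[ 249  242  106   67 1332] [302.6059 275.4122]
[ 598  265   42   69 1697] [624.218  299.4697]
[350 280   7   7  41] [353.     283.2439]
[441 282  14  13 133] [447.5263 288.0602]
[462 326  23  19 292] [473.3699 334.9418]
```

```bash
cat >> h.py <<'E'
np.set_printoptions(precision=4,suppress=True)
def Ry(yaw):  # closing axis y of tool at angle yaw from world x
    c,s=np.cos(yaw),np.sin(yaw);return np.array([[-s,c,0],[c,s,0],[0,0,-1.]])
def st(tag=""):
    s=env.get_state();print(tag,"t%.2f"%s["time"],s["eef_pos"],"F",s["contact_force"],"op %.4f"%s["opening"],"ff",s["finger_force"],flush=True);return s
E
python3 - <<'E'
from h import *
T=env.capture("top");S=env.capture("side")
print("bigpin top",tri(T,(475,332),S,(328,364)))
for y in(0,np.pi):
    for p in[(.4835,-.2765,.053),(.4795,-.0864,.11),(.5705,-.1157,.067)]:print(env.ik(p,Ry(y)))
R=Ry(0)
q=env.ik((.4835,-.2765,.053),R); q2=env.ik((.4835,-.2765,.053),Ry(np.pi))
R=R if abs(q[5])<abs(q2[5]) else Ry(np.pi); np.save("R.npy",R)
env.set_gripper(.045)
env.move_ptp((.4835,-.2765,.14),R); st("above")
c=env.capture("side");cv2.imwrite("pics/s1.png",c["image"][220:460,200:520,::-1])
E
```

```text
bigpin top (array([ 0.3994, -0.3037,  0.1017]), np.float64(0.0035470571187051635))
[-41.9742  21.8293 101.7363  -0.      56.4345 -41.9742]
[-24.2059   8.539  110.609   -0.      60.852  -24.2059]
[-23.1397  23.197   97.7201  -0.      59.0829 -23.1397]
[-41.9742  21.8293 101.7363  -0.      56.4345 138.0258]
[-24.2059   8.539  110.609   -0.      60.852  155.7941]
[-23.1397  23.197   97.7201  -0.      59.0829 156.8603]
above t4.27 [ 0.4839 -0.2759  0.1401] F [ 0.5129 -0.6983  0.4574] op 0.0450 ff 0.0
```

View pics/s1.png

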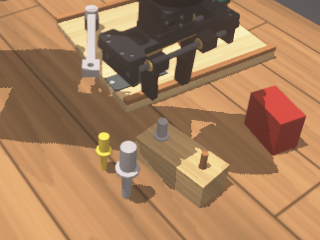

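The gripper hovers over the pin. The big decoy pin (top at 0.102 m) stays 15 mm below the gripper body at grasp height. I'll go down and grip, nulling any side force before lifting.

Run:
```python
from h import *
R=np.load("R.npy")
f0=st()["contact_force"]
env.servo_line((.4835,-.2765,.053),.1); st("down")
env.set_gripper(0.0); s=st("grip")
for _ in range(3):
    f=s["contact_force"]-f0
    if np.hypot(*f[:2])<3: break
    p=s["eef_pos"].copy(); p[:2]+=np.clip(f[:2]*1e-4,-.001,.001); env.servo_line(p,.02); s=st("null")
p=s["eef_pos"].copy(); p[2]=.12; env.servo_line(p,.08); s=st("up")
# hover near the eye
env.servo_line((.4795,-.0864,.120),.12); st("hover"); env.dwell(.2)
st()
T=env.capture("top");S=env.capture("side")
z=lambda im,x,y,w,h,f:cv2.resize(im[y:y+h,x:x+w,::-1],None,fx=f,fy=f,interpolation=cv2.INTER_CUBIC)
cv2.imwrite("pics/h1.png",z(S["image"],250,220,100,100,6))
```

```text
t4.32 [ 0.4838 -0.2759  0.14  ] F [ 0.0499 -0.3935  0.7586] op 0.0453 ff 0.0
down t5.33 [ 0.4839 -0.2769  0.0536] F [-0.7857  0.2107  0.0128] op 0.0448 ff 0.0
grip t5.89 [ 0.4836 -0.2766  0.0533] F [-0.6512  0.6115  1.9655] op 0.0150 ff 29.99995870515704
up t6.88 [ 0.4833 -0.2763  0.1195] F [1.0762 0.4713 0.0814] op 0.0148 ff 30.00072631984949
hover t8.62 [ 0.4796 -0.087   0.12  ] F [ 0.1337  0.822  -0.5584] op 0.0151 ff 30.000670328736305
 t8.82 [ 0.4795 -0.0868  0.12  ] F [ 0.4129  1.1456 -0.5863] op 0.0149 ff 30.000701509416103
```

View pics/h1.png

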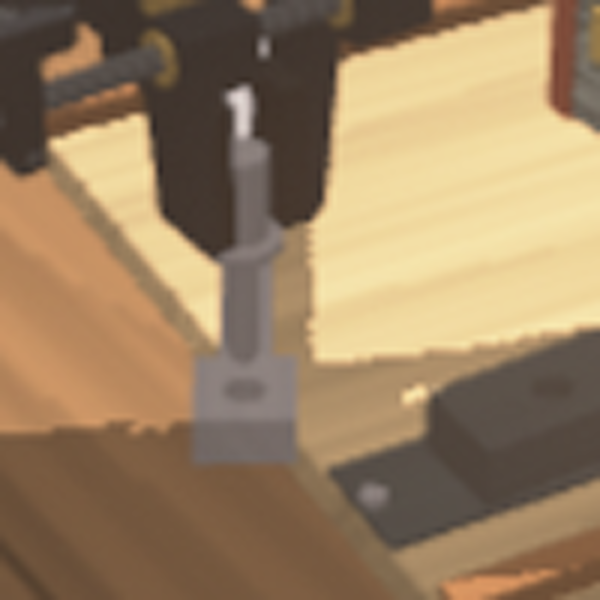

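The side view shows the pin gripped upright, tip centre about (290,279) full-frame, just above the eye hole at (290.6,284.6). I'll compare its projection with the eye's, using the same camera bias.

Run:
```python
from h import *
S=env.capture("side");p=env.get_state()["eef_pos"]
f=lambda q:((q-np.array([250,220])+.5)*6-.5)
for dx in(0,):
    print("tip flat pred",f(proj(S,p-[0,0,.0473])),"eye pred",f(proj(S,np.array([.4795,-.0864,.061]))),"flange bottom",f(proj(S,p-[0,0,.0083])),"px/mm x",f(proj(S,p-[.001,0,.0473])),"y",f(proj(S,p-[0,.001,.0473])))
im=S["image"].astype(int)
for r in range(262,283):print(r,im[r,282:302].sum(1)//3)
```

```text
tip flat pred [239.3143 358.6997] eye pred [239.4903 390.6667] flange bottom [237.7712 247.1566] px/mm x [236.3645 359.8755] y [241.2045 360.4621]
262 [198 174 118  64  84 108 119 124 127 125 124 119 112 110 120 129 130 129
 129 147]
263 [206 202 181 139 110 111 113 113 113 112 110 108 109 117 126 128 127 128
 128 165]
264 [205 205 202 194 165 118 104 105 105 104 106 116 123 125 127 128 128 131
 132 151]
265 [204 204 204 204 181 124 103 105 106 106 106 120 127 128 131 133 133 135
 136 137]
266 [203 203 203 203 179 123 104 105 106 106 106 120 127 130 135 136 137 136
 136 136]
267 [202 202 201 200 177 124 104 106 106 105 107 120 127 131 137 136 136 136
 136 136]
268 [200 200 201 202 181 125 104 105 106 106 107 121 128 131 135 136 137 137
 138 139]
269 [203 204 206 208 183 118 104 105 106 106 106 121 128 131 137 139 139 139
 139 139]
270 [207 209 210 211 184 113 104 105 106 106 106 121 129 132 139 139 139 139
 138 139]
271 [208 211 211 211 183 113 104 106 107 106 106 121 129 132 139 139 138 137
 135 133]
272 [188 209 210 210 183 114 103 105 106 105 106 121 129 132 137 135 133 131
 129 1
[... 173 characters left out ...]
171]
275 [134 149 183 202 178 116 104 106 106 105 106 122 130 126 126 125 124 124
 125 143]
276 [132 135 146 178 169 116 104 106 106 105 106 122 130 126 125 125 126 126
 127 164]
277 [136 129 128 146 148 117 104 106 106 105 106 122 130 127 127 127 128 129
 129 147]
278 [125 123 124 122 125 122 109 106 107 105 108 124 131 128 128 129 130 130
 131 132]
279 [128 125 127 125 127 129 119 107 106 104 116 131 133 132 130 130 132 133
 132 132]
280 [133 128 130 131 131 132 128 122 117 119 128 133 134 133 131 131 131 133
 132 132]
281 [134 129 130 131 132 132 131 131 128 130 133 134 134 133 131 130 132 133
 132 133]
282 [134 130 131 132 132 131 130 130 130 130 132 132 134 133 131 131 131 133
 133 133]
```

The tip appears within 0.2 px of its prediction. The remaining camera disagreement lies along the bar's free swing direction, so I'll thread with a guarded descent.

```bash
cat >> h.py <<'E'
def F(n=3):
    return np.mean([(env.dwell(.01),env.get_state()["contact_force"])[1] for _ in range(n)],axis=0)
E
python3 - <<'E'
from h import *
p=np.array([.4802,-.0866,.112]);env.servo_line(p,.05);env.dwell(.2)
f0=F(8);np.save("f0.npy",f0);st("start")
while p[2]>.0955:
    p[2]-=.0015;env.servo_line(p,.03)
    f=F()-f0;print(p,env.get_state()["eef_pos"][2].round(4),f)
    if np.linalg.norm(f)>6:print("contact");break
st()
E
```

```text
start t9.54 [ 0.4803 -0.0866  0.1121] F [ 0.7105 -1.0448 -0.1108] op 0.0151 ff 30.00063233077526
[ 0.4802 -0.0866  0.1105] 0.1104 [-0.4867  0.0717  0.1721]
[ 0.4802 -0.0866  0.109 ] 0.1089 [-0.4121  0.0332  0.4623]
[ 0.4802 -0.0866  0.1075] 0.1074 [-0.2521 -0.1558  0.8613]
[ 0.4802 -0.0866  0.106 ] 0.1059 [-0.2645 -0.1306  0.2089]
[ 0.4802 -0.0866  0.1045] 0.1044 [-0.0661  0.1292  0.7181]
[ 0.4802 -0.0866  0.103 ] 0.1029 [-0.2701 -0.057  -0.2491]
[ 0.4802 -0.0866  0.1015] 0.1014 [-0.5891  0.6802  0.2105]
[ 0.4802 -0.0866  0.1   ] 0.0999 [-0.7878 -0.098   0.1649]
[ 0.4802 -0.0866  0.0985] 0.0984 [-0.6509  0.5292  0.2957]
[ 0.4802 -0.0866  0.097 ] 0.0969 [-0.4272  0.6362  0.4589]
[ 0.4802 -0.0866  0.0955] 0.0954 [-0.5688  0.12    0.3257]
 t12.57 [ 0.4801 -0.0866  0.0954] F [-0.4337  0.2122 -0.3487] op 0.0150 ff 30.000626854598522
```

The pin is threaded, with its tip at about 48 mm. Now I'll swing along the arc, correcting for radial force, and then probe for the lug's hole.

Run:
```python
from h import *
f0=np.load("f0.npy")
P=np.array([.578,.063]);lug=np.array([.5705,-.1157])
e=env.get_state()["eef_pos"][:2]-P;a0=np.arctan2(e[1],e[0]);l=lug-P;a1=np.arctan2(l[1],l[0]);r=np.linalg.norm(e)
print(a0,a1,r,np.linalg.norm(l))
N=12
for a in np.linspace(a0,a1,N+1)[1:]:
    u=np.array([np.cos(a),np.sin(a)]);t=np.array([-u[1],u[0]])
    env.servo_line((*(P+r*u),.0945),.06)
    f=F()-f0;fr,ft=f[:2]@u,f[:2]@t
    print("%.3f r%.4f rad %.2f tan %.2f z %.2f"%(a,r,fr,ft,f[2]),env.get_state()["eef_pos"])
    if abs(fr)>2:r+=np.sign(fr)*.0004
    if np.linalg.norm(f)>14:print("STOP");break
np.save("arc.npy",[*P,r,a]);st()
S=env.capture("side");cv2.imwrite("pics/h2.png",cv2.resize(S["image"][220:320,260:400,::-1],None,fx=5,fy=5,interpolation=cv2.INTER_CUBIC))
```

```text
-2.1503066687368375 -1.6127414918302967 0.1787322897772098 0.178857317434876
-2.106 r0.1787 rad 0.13 tan -0.53 z 0.14 [ 0.4873 -0.091   0.0945]
-2.061 r0.1787 rad 0.10 tan -0.71 z 0.21 [ 0.4942 -0.0949  0.0945]
-2.016 r0.1787 rad 0.50 tan -0.68 z -0.07 [ 0.5014 -0.0985  0.0945]
-1.971 r0.1787 rad -0.24 tan -0.74 z 0.58 [ 0.5087 -0.1018  0.0945]
-1.926 r0.1787 rad -0.25 tan -0.91 z 1.21 [ 0.5161 -0.1047  0.0945]
-1.882 r0.1787 rad -0.30 tan -1.61 z 0.96 [ 0.5237 -0.1073  0.0945]
-1.837 r0.1787 rad -0.39 tan -1.06 z 1.22 [ 0.5314 -0.1096  0.0945]
-1.792 r0.1787 rad 0.27 tan -1.44 z 0.71 [ 0.5391 -0.1115  0.0945]
-1.747 r0.1787 rad 0.11 tan -1.26 z 1.02 [ 0.547  -0.113   0.0945]
-1.702 r0.1787 rad -0.57 tan -2.02 z 0.92 [ 0.5549 -0.1143  0.0945]
-1.658 r0.1787 rad -0.02 tan -2.04 z 0.87 [ 0.5629 -0.1151  0.0945]
-1.613 r0.1787 rad -0.37 tan -2.48 z 1.02 [ 0.5708 -0.1156  0.0945]
 t16.27 [ 0.5708 -0.1156  0.0945] F [-2.4196  1.229  -0.0381] op 0.0155 ff 30.029653692618012
```

View pics/h2.png

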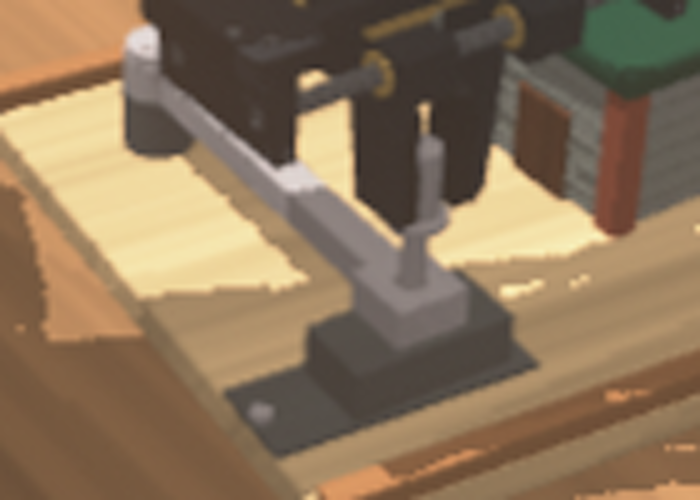

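The pin now looks slightly tilted: shank centre about (343,268) falling to (342,277), leaning back against the bar's spring. I'll quantify that.

Run:
```python
from h import *
S=env.capture("side");s=env.get_state();p=s["eef_pos"]
print(s["orientation"],s["moment"])
for d in(.0083,.0183,.0283,.0335,.0473):print(d,proj(S,p-[0,0,d]))
print("eye at shut lug",proj(S,np.array([p[0],p[1],.061])), "dx1mm",proj(S,np.array([p[0]+.001,p[1],.061])))
im=S["image"].astype(int)
for r in range(262,290):print(r,*(im[r,328:362].sum(1)//3))
```

```text
[[-0.      1.      0.0002]
 [ 1.      0.     -0.0001]
 [-0.0001  0.0002 -1.    ]] [-0.0504  0.4252 -0.0056]
0.0083 [342.2667 264.016 ]
0.0183 [342.0026 268.6405]
0.0283 [341.7414 273.208 ]
0.0335 [341.6068 275.5608]
0.0473 [341.2533 281.7318]
eye at shut lug [341.6059 275.5765] dx1mm [342.0522 275.3891]
262 132 133 141 173 197 197 159 91 56 56 56 57 55 54 54 77 100 106 103 113 127 146 177 199 205 205 206 205 204 205 205 205 205 205
263 132 132 133 142 172 197 193 151 86 56 56 55 55 53 54 84 105 105 107 119 128 151 192 206 205 206 205 205 206 206 206 205 205 204
264 133 132 132 134 141 165 191 192 158 95 56 56 55 54 68 102 117 119 124 127 126 144 189 206 206 206 207 206 206 206 205 205 204 203
265 133 133 132 132 133 139 159 191 198 155 84 60 68 97 115 123 126 127 127 122 123 171 203 206 207 206 206 205 205 204 203 203 202 203
266 133 133 133 132 132 133 137 160 194 198 158 99 91 108 116 116 115 114 111 132 175 201 207 206 206 205 205 204 203 203 204 205 206 208
267 130 133 133 133 131 132 132 137 162 188 193 179 137 105 106 106 107 128 171 193 202 206 206 205 204 203 203 204 205 207 
[... 2194 characters left out ...]
80 79 76
284 80 80 79 80 82 92 99 101 101 101 101 103 106 107 107 107 108 109 110 108 107 107 108 109 104 88 80 80 80 80 78 74 72 70
285 79 80 80 80 80 83 92 99 101 101 101 103 105 106 106 107 107 109 110 109 109 107 102 94 88 82 80 78 76 74 72 70 70 70
286 80 80 79 79 80 80 82 90 98 102 102 103 105 106 106 107 107 108 109 105 98 94 87 82 79 77 74 71 71 70 70 70 70 70
287 79 80 80 80 79 79 78 81 88 98 102 104 106 106 106 106 104 100 94 87 84 82 78 75 73 71 70 69 70 70 70 69 70 69
288 79 79 79 79 79 78 78 79 80 88 98 105 107 107 101 94 89 85 81 78 76 74 71 70 70 70 70 70 70 69 70 70 70 70
289 79 79 78 78 78 77 78 78 78 80 88 95 97 92 87 82 80 77 74 72 71 70 70 70 70 70 70 70 70 69 70 69 69 69
```

The lean is only about 3° and the tip is within about 1 mm of the expected spot. Side-camera evidence puts the lug hole slightly further along (+1 mm). I'll probe down gently there and step along the arc if I meet metal.

```bash
cat > probe.py <<'E'
from h import *
f0=np.load("f0.npy");px,py,r,a1=np.load("arc.npy");P=np.array([px,py])
def at(off): 
    a=a1+off/r;return P+r*np.array([np.cos(a),np.sin(a)])
found=False
for off in np.array([1,2.2,-.2,3.4,-1.4,4.6,-2.6,5.8])*1e-3:
    xy=at(off);env.servo_line((*xy,.0925),.04)
    fb=F(4); z=.0925
    while z>.0845:
        z-=.0008;env.servo_line((*xy,z),.03);f=F()-fb
        if f[2]>3.5:break
    print("off %.1f z %.4f f"%(off*1e3,z),f,env.get_state()["eef_pos"],"t%.1f"%env.get_state()["time"],flush=True)
    if z<=.0850:found=True;break
    env.servo_line((*xy,.0925),.04)
    if env.get_state()["time"]>45:break
print(found);np.save("off.npy",off)
E
python3 probe.py
```

```text
off 1.0 z 0.0837 f [-0.2076  0.6136  0.1315] [ 0.5715 -0.1156  0.0836] t19.7
True
```

The tip dropped into the lug's hole first time (tip at about 36 mm, no load). Now I'll push home with a force guard.

Run:
```python
from h import *
fb=F(5);xy=env.get_state()["eef_pos"][:2];z=.0837
xy=np.array([.5717,-.1156]) if 0 else xy
while z>.064:
    z-=.001;env.servo_line((*xy,z),.03);f=F()-fb
    print("%.4f"%z,env.get_state()["eef_pos"],f,flush=True)
    if f[2]>8 or np.linalg.norm(f[:2])>8:break
st()
S=env.capture("side");cv2.imwrite("pics/h3.png",cv2.resize(S["image"][220:320,260:400,::-1],None,fx=5,fy=5,interpolation=cv2.INTER_CUBIC))
```

```text
0.0827 [ 0.5715 -0.1156  0.0826] [-0.3846 -0.6422 -0.4541]
0.0817 [ 0.5715 -0.1155  0.0816] [-0.7708 -0.3539  0.267 ]
0.0807 [ 0.5715 -0.1156  0.0806] [ 0.0253 -0.1075 -0.2788]
0.0797 [ 0.5715 -0.1156  0.0796] [-0.6186 -0.5777 -0.7098]
0.0787 [ 0.5715 -0.1156  0.0786] [-0.5182 -0.3618  0.1895]
0.0777 [ 0.5714 -0.1156  0.0776] [-0.2019 -0.6374  0.1576]
0.0767 [ 0.5714 -0.1156  0.0766] [-0.7655 -0.5854 -0.3965]
0.0757 [ 0.5715 -0.1156  0.0756] [-0.481  -0.3312 -0.0597]
0.0747 [ 0.5715 -0.1156  0.0746] [-0.37   -0.6533  0.0114]
0.0737 [ 0.5715 -0.1156  0.0736] [-0.5016 -0.921   0.3946]
0.0727 [ 0.5714 -0.1156  0.0726] [-0.6578  0.2517  0.0506]
0.0717 [ 0.5714 -0.1156  0.0716] [-0.5944 -0.4043 -0.1216]
0.0707 [ 0.5714 -0.1156  0.0706] [-0.1593 -0.2247 -0.1834]
0.0697 [ 0.5714 -0.1156  0.0696] [-0.1018 -0.0666  0.0922]
0.0687 [ 0.5719 -0.1156  0.0692] [-1.5749  0.5329  4.6694]
0.0677 [ 0.5721 -0.1157  0.0691] [-3.407   1.7908 11.4406]
 t24.12 [ 0.5721 -0.1157  0.0691] F [-5.1307  2.2357 11.7945] op 0.0150 ff 30.033132545650005
```

View pics/h3.png

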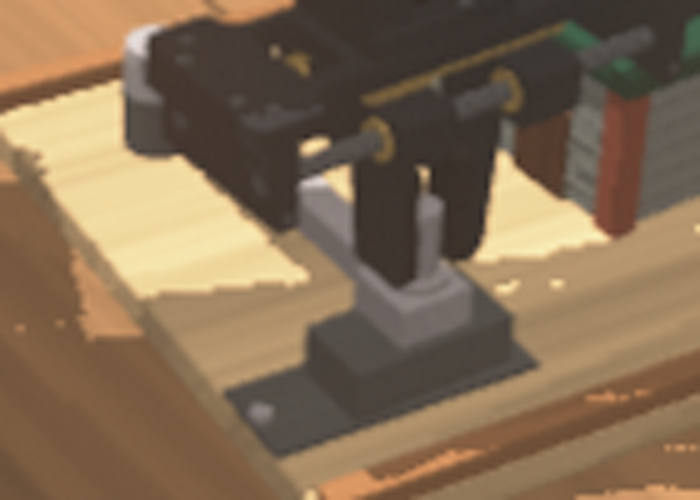

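The flange is seated on the eye at (430,285 zoomed), and TCP z is 0.0691 as predicted for home. I'll ease the load, release with a partial opening, retreat straight up and check.

Run:
```python
from h import *
p=env.get_state()["eef_pos"].copy();p[2]=.0692;env.servo_line((p[0],p[1],.0692),.02);st("eased")
env.set_gripper(.045);env.dwell(.2);st("open")
env.servo_line((p[0],p[1],.17),.08);st("up")
env.move_ptp((.40,.25,.3),np.load("R.npy"));env.dwell(.3);st("away")
S=env.capture("side");T=env.capture("top")
z=lambda im,x,y,w,h,f:cv2.resize(im[y:y+h,x:x+w,::-1],None,fx=f,fy=f,interpolation=cv2.INTER_CUBIC)
cv2.imwrite("pics/f.png",np.vstack([z(S["image"],250,210,160,75+15,4),z(T["image"],240,210,160,60,4)]))
```

```text
eased t24.42 [ 0.572  -0.1157  0.0693] F [-2.9973  0.8915  5.1682] op 0.0151 ff 30.016420232132077
open t25.23 [ 0.5721 -0.1157  0.0692] F [0.1608 0.0494 0.3158] op 0.0449 ff 0.0
up t26.63 [ 0.5717 -0.1156  0.1693] F [ 0.1885  0.5075 -0.2993] op 0.0451 ff 0.0
away t28.50 [0.4003 0.2496 0.2997] F [-0.3808 -0.9194 -0.3508] op 0.0449 ff 0.0
```

View pics/f.png

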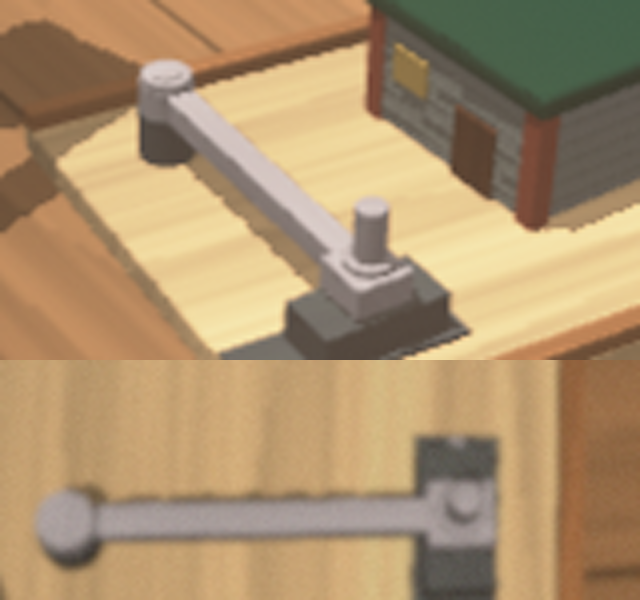

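The bar is shut over the lug with the pin's flange flat on the eye (side crop, about (370,265)), and the robot is clear. I'll hand it in.

```bash
python3 -c "
from workcell import env
print(env.close_job())"
```

```text
the job is handed in; nothing more can be done
None
```

The steel pin is fully home through the bar's eye and the lug, holding the bar shut; the push home peaked at about 13 N, the arm touched nothing else, and the job was handed in at about 29 s.

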